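# Open the combination lock on a site chest

### The job

Open the combination lock on the tool chest: turn its dial, feeling the clicks, until the nose of the grip bar points at the long raised index rib and the dial sits in that notch. Then grip the shackle by its crown, pull it straight up out of the lock and finish while still holding it, upright and still, straight above the lock with its feet a good 6 cm above the top of the lock; do not put it down or let go. Leave the dial in its notch and do not disturb the hole saw and the wood offcut that lie on the lid.

Things in the scene. Friction and masses are not known exactly. Their poses are not given: they have to be found in the camera images.
- index_rib (a point): Middle of the long raised index rib, a flat aluminium strip 22 x 4 mm, 3 mm high, on the housing's top, running from near the dial towards the shackle (the lock's +y). Axes as the lock. Three small round dots round the dial mark the other notches.
- chest: Fixed grey steel chest, 300 (x) x 420 (y) x 75 mm, on the bench, carrying the lock in the middle of its lid. Origin: centre of its underside, z up. Its place and its yaw (within about 0.5 rad of facing the robot) differ from run to run; it never moves during one.
- lock: Dark steel lock housing, 94 (x) x 160 (y) x 42 mm, fixed on the chest, axes as the chest. Origin: centre of its underside, 75 mm above the bench; z up. The dial sits on top at local y = -40 mm; the shackle stands in it at y = +45 mm. A fixed hasp strap 4 mm thick covers the top round the shackle: the top is 46 mm above the origin there.
- dial (a joint): Angle of the dial, rad, positive anticlockwise from above. 0: nose points along the lock's +y at the rib, unlocked. Spring notches click at -0.9, 0, 0.9, 1.8 and draw the dial in from 0.3 rad either side; about 0.1 N m takes it past. Range -1.1 to 2.05. Starts at 0.65 to 2.0, mostly in the 0.9 or 1.8 notch: turn clockwise. Elsewhere than the 0 notch a hidden bolt holds the shackle down.
- dial_grip (a point): On the dial's axis, 30 mm above the housing's top, 147 mm above the bench; turns with the dial: +y along the bar to its nose, z up. Dial: aluminium disc 64 mm across, 8 mm thick, with an upright black bar 14 mm wide, 48 long (nose 28, tail 20 mm from the axis), from 8 to 38 mm above the housing. A pale line on top runs to the pointed nose. Grip across the 14 mm from above.
- shackle: Loose steel U of 14 mm round bar, 0.2 to 0.35 kg. Origin: midway between its feet, at their bottoms; z up the legs, x along the line of feet (at x = -28, +28 mm). 95 mm tall, 70 wide. Locked in, its feet are 6 mm above the lock's origin, axes parallel to the lock's, and 55 mm stands out on top. Comes free after 40 mm straight up; about 1 mm play to each side.
- shackle_crown (a point): Middle of the shackle's horizontal crown bar (14 mm round, straight for 36 mm along the shackle's x), 88 mm above the feet, axes as the shackle. Locked in, it lies 169 mm above the bench. Grip it from above across its 14 mm, fingers closing along the shackle's y.
- holesaw: Bystander: blue cup-shaped hole saw, 52 mm across, 38 mm tall, standing on the chest lid. Origin: centre of its underside. To be left alone.
- offcut: Bystander: pale wood offcut 110 x 44 x 34 mm lying on the chest lid. Origin: centre of its underside. To be left alone.
Mind the look-alikes: they are no part of the job. Of the things like the shackle, leave any that is orange; of the rest the smaller one is meant.

How it is judged:
By the outcome, as a careful person would: the job done as asked, in the order asked, and still so for the second after the job is handed in, while the arm keeps its last pose, push and grip.
It also fails if it takes over 64 s, if anything falls off the work surface, if the arm or the gripper's body presses on something with over 40 N, if the wrist force passes 120 N, or if a joint passes its speed limit or range.

### The arm

A 6-joint arm with a two-finger parallel gripper is mounted at the origin on the work surface. World frame = base frame: x ahead of the robot, y to its left, z up, the work surface at z = 0. Lengths are in mm, angles in degrees, forces in N, time in s.
With the tool pointing down it reaches from about 350 to 850 mm from the base axis. Payload 8.1 kg.
Tool frame: the origin (TCP) lies at the centre of the arm's flange, where the gripper is bolted on; the fingertips stand 173 mm ahead of it and the grasp point (between the pads) lies 155 mm ahead of it; z points along the fingers, y is the line along which they close (so a half turn about z gives the same grasp; the last joint's range is limited). The gripper opens to 85 mm and grips with 20 to 120 N. Pads are 22 mm wide; open, the fingers measure 114 mm over their backs; the gripper's body (76 mm by 85 mm) begins 54 mm behind the grasp point. The pads swing forward as they close: fully open they stand 13 mm farther back than shut.
Start: joints at [64.378, 7.471, 85.268, -0, 87.261, -4.893], TCP at [212.354, 561.171, 404.692] pointing down, gripper open.
Joint ranges: [-169.43, 169.43], [-51.17, 129.36], [1.28, 143.12], [-76.62, 256.62], [0, 156.53], [-152.29, 152.29]. Speed limits (degrees/s): [136.94, 136.94, 159.86, 180, 180, 180].

### API

Orientations are given as [roll, pitch, yaw] about the fixed x, y, z axes, in that order (R = Rz(yaw) Ry(pitch) Rx(roll)).
In Python, from bench import * gives the robot as it stands.
- The arm moves only by the shell command python3 -m jog 'ROWS' [FORCE]. ROWS is text: rows parted by semicolons, each of 7 numbers parted by spaces: the shift along the tool's x, y, z scaled (see below), then the turn, a rotation vector about the tool's x, y, z scaled (see below), then the closure, from -1 (fully open) to 1 (shut). In form: tx ty tz wx wy wz hand; .... A call has 1 to 5 rows; each row shifts and turns the commanded pose from where the row before left it, along the tool's axes as they then stand; what a row does not reach is not made up. The controller multiplies each number of a shift by 0.1 m and each number of a turn by 60 degrees. A row lasts 1/8 s, in which the tool goes at most 62.5 mm and 10.7 degrees, less where a joint would pass 70% of its speed; a pose out of reach is approached as far as the arm can. A call with a number of a shift or a turn outside -1 to 1 is refused whole. A call with a gripper value outside its range is refused whole. The fingers move at their own pace and stop on an object; FORCE is the grip in N (left out, the last holds). Time passes only in rows, so rows that do not move let the fingers close. It gives the time, the measured TCP pose, the force, the opening and the grip force at its end, in the units of the state.
- sense(): the state, without advancing time (a new reading comes with each control period).
- snapshot(name): name is "scene" or "top"; returns a dict with "img" (480x640x3 uint8, red, green, blue), "fx", "fy", "cx", "cy" (pixels), "extrinsics" (4x4, takes a point from camera to world coordinates). Camera axes: x right, y down, z forward; pixel columns grow to the right and rows downward; lengths in mm; the calibration is good to about 2 mm. A picture is of the moment at which its call begins. There is no depth.
- hand_in(): hands the job in; it is judged then, once.
The state is a dict: "time": time; "joint_pos": joint angles; "qd": joint speeds; "joint_efforts": joint torques, N m; "tool_pos": TCP position; "tcp_rot": TCP orientation; "ft_force": force on the tool from outside, world axes, zero at the start; "wrist_torque": the same for the moment, N m; "finger_gap": finger opening in mm; "grip_force": force on a finger pad.
Only numpy, scipy, OpenCV 4.12 (cv2) and the standard library are available. Lean on these libraries where they do the work, as an engineer would, in place of code of your own. Each camera call takes 0.05 s, during which the arm holds its last target. There are 200 camera calls.

## Working session

There is one attempt and no reset: what is moved stays moved. The work goes in short steps, Python scripts to look and compute and a shell command to move; the robot and the scene stay as the last step left them, time stands still between calls to the robot, and variables do not carry over. Pictures are saved under pics/ and viewed, at most 10 in all, crops included, and the job is handed in when it is done.

```bash
mkdir -p pics; ls
python3 - <<'E'
from bench import *
import cv2,numpy as np
for n in("scene","top"):
    s=snapshot(n);cv2.imwrite(f"pics/{n}0.png",s["img"][:,:,::-1]);print(n,s["fx"],s["fy"],s["cx"],s["cy"],np.round(s["extrinsics"],3).tolist())
print(sense())
E
```

```text
pics
scene 515.2606498373234 515.2606498373234 320.82566351492443 225.2113868525819 [[-0.679, 0.536, -0.502, 1079.841], [0.734, 0.51, -0.449, 443.561], [0.016, -0.673, -0.739, 792.233], [0.0, 0.0, 0.0, 1.0]]
top 545.8544845502516 545.8544845502516 322.1404771930513 231.46071962455727 [[-0.023, -0.996, 0.089, 528.331], [-1.0, 0.023, -0.008, 42.276], [0.006, -0.089, -0.996, 1053.791], [0.0, 0.0, 0.0, 1.0]]
{'time': 0.1, 'joint_pos': array([ 6.43764772e+01,  7.51070070e+00,  8.53238719e+01,  5.85327616e-04,
        8.72619626e+01, -4.89377804e+00]), 'qd': array([ 0.08686477, -0.14636734, -0.19000468,  0.01303447,  0.03035271,
       -0.05323159]), 'joint_efforts': array([ 9.15109013e-04, -5.70947957e+01, -5.01944518e+01, -1.86604630e-04,
        8.11912876e-03, -3.85200607e-06]), 'tool_pos': array([212.26905775, 560.97139266, 403.74195128]), 'tcp_rot': array([-1.79903867e+02, -8.81777310e-03,  1.59270219e+02]), 'ft_force': array([ 0.34572306, -0.46416749, -0.37685291]), 'wrist_torque': array([-0.00389985, -0.04165197,  0.02974001]), 'grip_force': 0.0, 'finger_gap': 85.22843626603026}
```

View pics/top0.png

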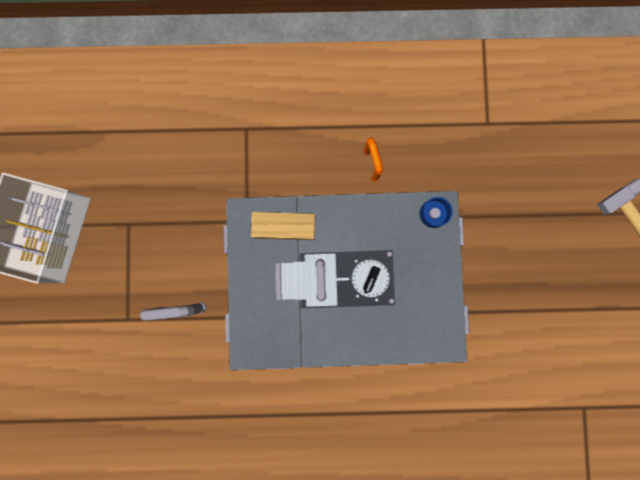

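View pics/scene0.png

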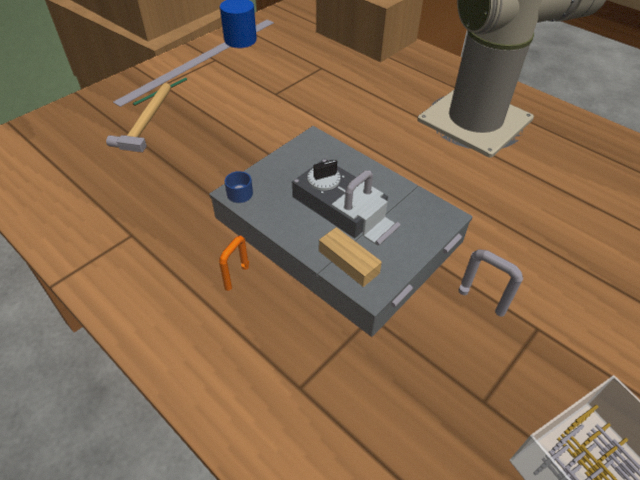

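```bash
cat > h.py <<'E'
from bench import *
import cv2,numpy as np
def ray(s,u,v,z):
    E=np.array(s["extrinsics"]);d=E[:3,:3]@np.array([(u-s["cx"])/s["fx"],(v-s["cy"])/s["fy"],1]);o=E[:3,3]
    return o+d*(z-o[2])/d[2]
def proj(s,p):
    E=np.array(s["extrinsics"]);c=E[:3,:3].T@(np.array(p)-E[:3,3]);return np.array([s["cx"]+s["fx"]*c[0]/c[2],s["cy"]+s["fy"]*c[1]/c[2]])
E
python3 - <<'E'
from h import *
s=snapshot("top");im=s["img"].astype(int)
g=im.sum(2)/3;sat=im.max(2)-im.min(2)
# chest: grey region contour
m=((sat<25)&(g>60)&(g<140)).astype(np.uint8);m[:180]=0;m[380:]=0;m[:,:222]=0;m[:,475:]=0
m=cv2.morphologyEx(m,cv2.MORPH_CLOSE,np.ones((5,5)));m=cv2.morphologyEx(m,cv2.MORPH_OPEN,np.ones((15,15)))
c=max(cv2.findContours(m,0,2)[0],key=cv2.contourArea)[:,0]
w=np.array([ray(s,u+.0,v,75)[:2] for u,v in c],np.float32);r=cv2.minAreaRect(w);print("chest",r)
# housing dark region
d=(g<70)&(sat<25);ys,xs=np.where(d[240:320,260:410]);print("dark px",xs.min()+260,xs.max()+260,ys.min()+240,ys.max()+240)
# dial bar: black within disc
b=np.zeros(g.shape,np.uint8);cv2.circle(b,(371,278),16,1,-1);bb=((g<60)&(b>0)).astype(np.uint8)
c=max(cv2.findContours(bb,0,2)[0],key=cv2.contourArea);w=np.array([ray(s,u,v,155)[:2] for u,v in c[:,0]],np.float32);print("bar",cv2.minAreaRect(w))
cr=cv2.resize(s["img"][235:325,265:410],None,fx=5.5,fy=5.5,interpolation=cv2.INTER_CUBIC)
cv2.imwrite("pics/c1.png",cr[:,:,::-1])
E
```

```text
chest ((530.0389404296875, -4.643951416015625), (305.5434875488281, 421.244140625), 0.612783670425415)
dark px 302 393 251 306
bar ((527.73583984375, -42.33623123168945), (12.846221923828125, 44.57807922363281), 65.6155776977539)
```

View pics/c1.png

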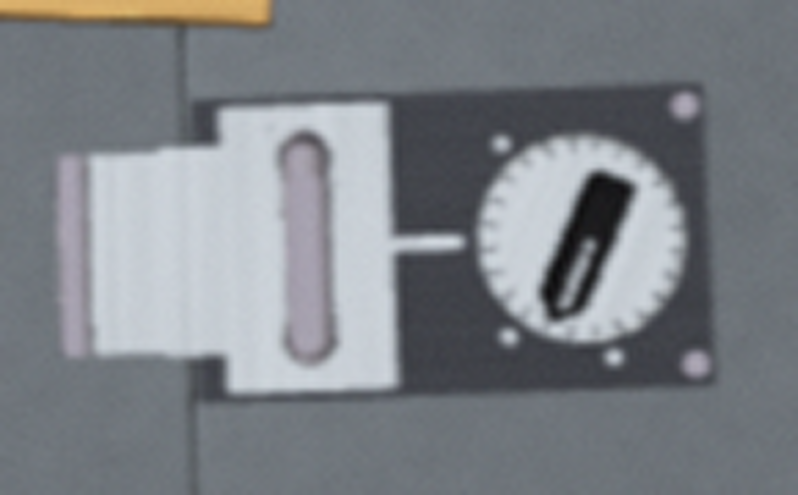

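The crop shows the pointed nose at crop (560,310), i.e. lower-left between two notch dots. The rib is at (430,242) and the crown of the locked shackle at (307,245).
Look-alikes in the top view:
- Orange U at (375,158): leave.
- Bigger grey U on the bench at (172,312): leave.
- Smaller grey U in the lock at (320,279): this is the one.

Run:
```python
from h import *
s=snapshot("top");im=s["img"].astype(float)
f=5.5;P=lambda x,y,z:ray(s,265+(x+.5)/f-.5,235+(y+.5)/f-.5,z)
sh=P(307,247,169);dd=P(582,238,125)
g=im.mean(2);m=np.zeros(g.shape,np.uint8);
k=(g>150).astype(np.uint8);k[:,:345]=0;k[:,395:]=0;k[:257]=0;k[302:]=0
cs=cv2.findContours(cv2.morphologyEx(k,cv2.MORPH_OPEN,np.ones((3,3))),0,2)[0];c=max(cs,key=cv2.contourArea)
(cx,cy),r=cv2.minEnclosingCircle(c);dial=ray(s,cx,cy,125);print("circle",cx,cy,r,dial,dd)
print("shackle",sh)
# purple crown
A=P(303,150,169);B=P(312,345,169);print("crown ends",A,B)
r1=P(398,243,120);print("rib",r1,P(460,242,120))
d=sh-dial;print("yaw from dial->sh",np.degrees(np.arctan2(-d[0],d[1])),np.hypot(*d[:2]))
d=A-B;print("yaw crown",np.degrees(np.arctan2(d[1],d[0])))
for q in[((195,103),(700,85)),((200,400),(712,380))]:
    a,b=[P(*t,117) for t in q];d=a-b;print("edge yaw",np.degrees(np.arctan2(-d[0],d[1])))
n=P(560,312,155)-P(618,178,155);print("nose yaw",np.degrees(np.arctan2(-n[0],n[1])))
sc=snapshot("scene")
for n,p in(("dial",[*dial[:2],155]),("crown",[*sh[:2],176])):print(n,"in scene",proj(sc,p))
st=sense();print(st["tool_pos"],st["tcp_rot"])
```

```text
circle 370.0897521972656 278.20086669921875 18.650192260742188 [530.1240426  -44.26177726 125.        ] [530.68124066 -44.82123734 125.        ]
shackle [529.80210835  40.13989622 169.        ]
crown ends [558.27110527  40.66817699 169.        ] [501.19851446  39.32865378 169.        ]
rib [530.46696847  11.79770705 120.        ] [530.33200309  -7.42641348 120.        ]
yaw from dial->sh 0.21854287331409517 84.40228745917072
yaw crown 1.3445147150430214
edge yaw 0.7349779036152324
edge yaw 0.8800407856330013
nose yaw 64.79164745756759
dial in scene [323.77899257 164.22769739]
crown in scene [359.21969597 176.89667127]
[212.32380106 561.06972233 404.18156787] [-1.79947831e+02 -3.64495178e-03  1.59268932e+02]
```

```bash
python3 -m jog '0 0 0 0 0 0.075 -1; -0.45 -0.34 0 0 0 0 -1; -0.45 -0.34 0 0 0 0 -1; -0.45 -0.34 0 0 0 0 -1; -0.45 -0.34 0 0 0 0 -1' 40
python3 -m jog '-0.45 -0.34 0 0 0 0 -1; -0.45 -0.34 0 0 0 0 -1; -0.45 -0.34 0 0 0 0 -1; -0.45 -0.34 0 0 0 0 -1; -0.45 -0.34 0 0 0 0 -1'
python3 -m jog '-0.45 -0.34 0 0 0 0 0; -0.45 -0.34 0 0 0 0 0; -0.4 -0.3 0 0 0 0 0;0 0 0 0 0 0 0;0 0 0 0 0 0 0'
cat >> h.py <<'E'
def need(x,y,z,yaw):
    st=sense();p=st["tool_pos"];cy=np.radians(st["tcp_rot"][2]);d=np.array([x,y,z])-p
    t=[d[0]*np.cos(cy)+d[1]*np.sin(cy),d[0]*np.sin(cy)-d[1]*np.cos(cy),-d[2]]
    print("pos",p.round(1),"rot",st["tcp_rot"].round(2),"gap",round(st["finger_gap"],1),"F",st["ft_force"].round(1),"T",st["wrist_torque"].round(2),"grip",st["grip_force"],"t",st["time"])
    print("shift",np.round(np.array(t)/100,3),"turn wz",round((cy*180/np.pi-yaw)/60,3))
E
python3 -c "
from h import *
need(530,-44.5,303,154.8)"
```

```text
time: 0.88
tool_pos: [317.7, 359.8, 404.7]
tcp_rot: [180.0, 0.0, 154.8]
ft_force: [1.4, 0.0, -0.3]
finger_gap: 85.5
grip_force: 0.0
time: 1.5
tool_pos: [448.7, 110.0, 404.9]
tcp_rot: [180.0, 0.0, 154.8]
ft_force: [1.1, 0.4, 0.3]
finger_gap: 85.6
grip_force: 0.0
time: 2.12
tool_pos: [524.0, -32.3, 404.4]
tcp_rot: [180.0, -0.1, 154.7]
ft_force: [0.1, -0.4, -0.5]
finger_gap: 42.9
grip_force: 0.0
pos [524.  -32.3 404.4] rot [ 1.7999e+02 -5.0000e-02  1.5473e+02] gap 42.9 F [ 0.1 -0.4 -0.5] T [ 0.01  0.03 -0.04] grip 0.0 t 2.125
shift [-0.107 -0.085  1.014] turn wz -0.001
```

```bash
python3 -m jog '-0.107 -0.085 0 0 0 0 0; 0 0 0.3 0 0 0 0; 0 0 0.3 0 0 0 0; 0 0 0.2 0 0 0 0;0 0 0 0 0 0 0'
python3 -m jog '0 0 0.1 0 0 0 0; 0 0 0.1 0 0 0 0; 0 0 0 0 0 0 0'
python3 -c "
from h import *
need(530,-44.5,303,154.8)
for n in('scene','top'):
  s=snapshot(n);u,v=proj(s,[530,-44,147]).astype(int);cv2.imwrite(f'pics/{n}2.png',cv2.resize(s['img'][v-60:v+50,u-60:u+60,::-1],None,fx=3.3,fy=3.3,interpolation=2))
a=[cv2.imread(f'pics/{n}2.png') for n in('scene','top')];cv2.imwrite('pics/d2.png',np.hstack(a))
"
```

```text
time: 2.75
tool_pos: [529.4, -44.0, 322.9]
tcp_rot: [-179.9, -0.2, 154.8]
ft_force: [-0.0, -0.4, 1.1]
finger_gap: 43.1
grip_force: 0.0
time: 3.12
tool_pos: [529.9, -44.5, 303.9]
tcp_rot: [-180.0, -0.1, 154.8]
ft_force: [0.2, -0.4, -0.0]
finger_gap: 42.6
grip_force: 0.0
pos [529.9 -44.5 303.9] rot [-1.7998e+02 -7.0000e-02  1.5478e+02] gap 42.6 F [ 0.2 -0.4 -0. ] T [ 0.01 -0.   -0.04] grip 0.0 t 3.125
shift [-0.001  0.001  0.009] turn wz -0.0
```

View pics/d2.png

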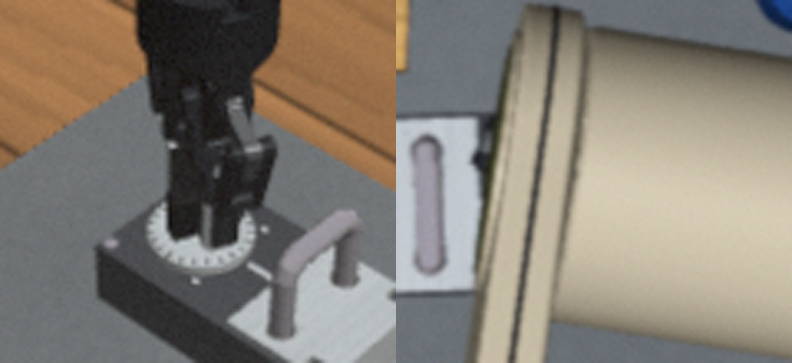

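The left crop shows the two fingers straddling the bar above the disc, around crop (205,220). In the right crop (top view) the arm hides the dial. I'll close.

```bash
python3 -m jog '0 0 0 0 0 0 1; 0 0 0 0 0 0 1; 0 0 0 0 0 0 1; 0 0 0 0 0 0 1; 0 0 0 0 0 0 1' 40
python3 -c "
from h import *
need(530,-44.5,303,90.7)"
```

```text
time: 3.85
tool_pos: [530.2, -44.9, 305.3]
tcp_rot: [-180.0, 0.0, 154.8]
ft_force: [-3.6, -1.6, 4.6]
finger_gap: 13.2
grip_force: 40.3
pos [530.2 -44.9 305.3] rot [-1.7997e+02  3.0000e-02  1.5476e+02] gap 13.2 F [-3.6 -1.6  4.6] T [-0.41  0.59  0.  ] grip 40.32391369342804 t 3.85
shift [0.003 0.002 0.023] turn wz 1.068
```

```bash
python3 -m jog '0 0 -0.01 0 0 0.1 1; 0 0 0 0 0 0.1 1; 0 0 0 0 0 0.1 1; 0 0 0 0 0 0.1 1; 0 0 0 0 0 0 1' 50
python3 -c "
from h import *
need(530,-44.5,303,90.7)"
```

```text
time: 4.47
tool_pos: [530.2, -44.8, 305.4]
tcp_rot: [-180.0, 0.0, 130.8]
ft_force: [1.1, -3.6, -3.2]
finger_gap: 13.2
grip_force: 49.9
pos [530.2 -44.8 305.4] rot [-1.7999e+02  3.0000e-02  1.3080e+02] gap 13.2 F [ 1.1 -3.6 -3.2] T [-0.55 -0.32 -0.05] grip 49.860838651657104 t 4.475
shift [0.004 0.    0.024] turn wz 0.668
```

```bash
python3 -m jog '0 0 0 0 0 0.13 1; 0 0 0 0 0 0.13 1; 0 0 0 0 0 0.13 1; 0 0 0 0 0 0.13 1; 0 0 0 0 0 0.148 1'
python3 -m jog '0 0 0 0 0 0 1; 0 0 0 0 0 0 1;0 0 0 0 0 0 1'
python3 -c "
from h import *
need(530,-44.5,303,90.7)"
```

```text
time: 5.1
tool_pos: [530.4, -44.8, 305.4]
tcp_rot: [180.0, 0.0, 90.6]
ft_force: [3.6, -3.3, -4.2]
finger_gap: 12.8
grip_force: 49.6
time: 5.48
tool_pos: [530.3, -44.8, 305.4]
tcp_rot: [180.0, 0.0, 91.0]
ft_force: [4.4, -3.5, -4.9]
finger_gap: 12.7
grip_force: 49.5
pos [530.3 -44.8 305.4] rot [1.7996e+02 2.0000e-02 9.1020e+01] gap 12.7 F [ 4.4 -3.5 -4.9] T [-0.67 -0.69 -0.08] grip 49.45626139640808 t 5.475
shift [ 0.003 -0.003  0.024] turn wz 0.005
```

```bash
python3 -m jog '0 0 0 0 0 0 0; 0 0 0 0 0 0 0; 0 0 0 0 0 0 0; 0 0 -0.3 0 0 0 0; 0 0 -0.5 0 0 0 0'
python3 -m jog '0 0 -0.3 0 0 0 0; 0.6 0 0 0 0 0 0; 0.6 0 0 0 0 0 0; 0.6 0 0 0 0 0 0; 0.6 0 0 0 0 0 0'
python3 -c "
from h import *
need(530,40,405,180.7)
o=[]
for n in('scene','top'):
  s=snapshot(n);u,v=proj(s,[530,0,147]).astype(int);o.append(cv2.resize(s['img'][v-50:v+50,u-60:u+60,::-1],None,fx=3.3,fy=3.3,interpolation=2))
cv2.imwrite('pics/d3.png',np.hstack(o))
"
```

```text
time: 6.1
tool_pos: [529.4, -44.3, 384.4]
tcp_rot: [-179.7, -0.1, 90.7]
ft_force: [0.5, -0.1, 0.1]
finger_gap: 42.8
grip_force: 0.0
time: 6.72
tool_pos: [526.9, 197.3, 416.0]
tcp_rot: [180.0, -0.0, 90.7]
ft_force: [1.1, 0.3, 0.4]
finger_gap: 42.8
grip_force: 0.0
pos [526.9 197.3 416. ] rot [ 1.7997e+02 -1.0000e-02  9.0730e+01] gap 42.8 F [1.1 0.3 0.4] T [ 0.01 -0.02 -0.03] grip 0.0 t 6.725
shift [-1.573  0.011  0.11 ] turn wz -1.499
```

View pics/d3.png

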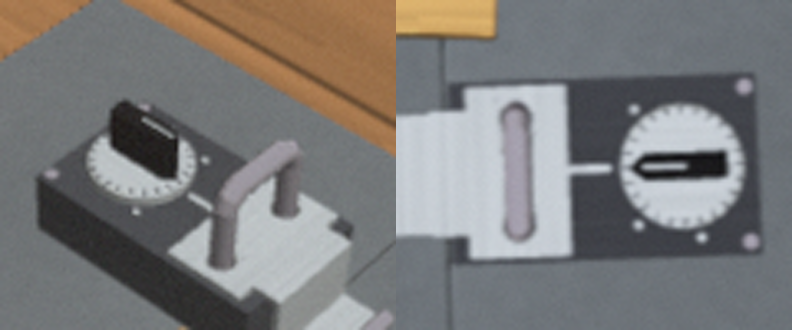

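The nose now points left at the rib: in the right crop the nose is at (635,167) and the rib at (590,168). The shackle is undisturbed. Next I'll turn the tool 90° and go over the crown.

```bash
python3 -m jog '0 0 0 0 0 -0.15 0; 0 0 0 0 0 -0.15 0; 0 0 0 0 0 -0.15 0; 0 0 0 0 0 -0.15 0; 0 0 0 0 0 -0.15 0'
python3 -m jog '0 0 0 0 0 -0.15 0; 0 0 0 0 0 -0.15 0; 0 0 0 0 0 -0.15 0; 0 0 0 0 0 -0.15 0; 0 0 0 0 0 -0.15 0'
python3 -m jog '0 -0.5 0 0 0 0 0; 0 -0.5 0 0 0 0 0; 0 -0.5 0 0 0 0 0; 0 0 0 0 0 0 0'
python3 -c "
from h import *
need(529.5,40.2,324,180.7)"
```

```text
time: 7.45
tool_pos: [527.3, 195.0, 415.8]
tcp_rot: [-180.0, -0.0, 136.0]
ft_force: [0.2, 0.4, -0.1]
finger_gap: 42.4
grip_force: 0.0
time: 8.07
tool_pos: [527.3, 195.0, 415.7]
tcp_rot: [-180.0, -0.0, -179.0]
ft_force: [0.0, -0.6, 0.5]
finger_gap: 42.8
grip_force: 0.0
time: 8.57
tool_pos: [529.0, 42.2, 415.9]
tcp_rot: [-179.9, 0.0, -179.5]
ft_force: [-0.1, 0.1, -0.4]
finger_gap: 42.6
grip_force: 0.0
pos [529.   42.2 415.9] rot [-1.7995e+02  1.0000e-02 -1.7953e+02] gap 42.6 F [-0.1  0.1 -0.4] T [-0.01  0.01 -0.  ] grip 0.0 t 8.575
shift [-0.005 -0.02   0.919] turn wz -6.004
```

```bash
python3 -m jog '-0.005 -0.02 0 0 0 -0.004 0; 0 0 0.3 0 0 0 0; 0 0 0.3 0 0 0 0; 0 0 0.2 0 0 0 0; 0 0 0.05 0 0 0 0'
python3 -m jog '0 0 0.06 0 0 0 0; 0 0 0 0 0 0 0'
python3 -m jog '0 0 0 0 0 0 0.4; 0 0 0 0 0 0 1; 0 0 0 0 0 0 1; 0 0 0 0 0 0 1; 0 0 0 0 0 0 1' 60
python3 -c "
from h import *
need(529.5,40.2,324,180.7)"
```

```text
time: 9.2
tool_pos: [529.0, 44.6, 329.0]
tcp_rot: [180.0, -0.2, -179.0]
ft_force: [-0.2, -0.1, -0.1]
finger_gap: 42.9
grip_force: 0.0
time: 9.45
tool_pos: [529.8, 43.7, 325.1]
tcp_rot: [180.0, 0.0, -179.0]
ft_force: [-0.3, 0.6, -0.3]
finger_gap: 43.0
grip_force: 0.0
time: 10.07
tool_pos: [529.9, 43.3, 325.6]
tcp_rot: [-180.0, 0.1, -179.1]
ft_force: [-0.9, -1.7, 5.3]
finger_gap: 11.7
grip_force: 58.5
pos [529.9  43.3 325.6] rot [-1.7999e+02  8.0000e-02 -1.7908e+02] gap 11.7 F [-0.9 -1.7  5.3] T [-0.1   0.09  0.02] grip 58.48291575908661 t 10.075
shift [ 0.005 -0.031  0.016] turn wz -5.996
```

```bash
python3 -m jog '0 -0.01 0 0 0 0 1; 0 0 0 0 0 0 1; 0 0 0 0 0 0 1'
python3 -m jog '0 0 -0.05 0 0 0 1; 0 0 -0.05 0 0 0 1; 0 0 0 0 0 0 1'
python3 -c "
from h import *
need(529.5,40.2,324,180.7)"
```

```text
time: 10.45
tool_pos: [529.9, 42.5, 325.5]
tcp_rot: [180.0, 0.1, -179.1]
ft_force: [-0.4, 0.2, 6.6]
finger_gap: 12.3
grip_force: 58.7
time: 10.82
tool_pos: [529.7, 42.4, 335.0]
tcp_rot: [180.0, 0.0, -179.1]
ft_force: [0.4, 0.0, -1.9]
finger_gap: 11.9
grip_force: 58.6
pos [529.7  42.4 335. ] rot [ 1.8000e+02  2.0000e-02 -1.7907e+02] gap 11.9 F [ 0.4  0.  -1.9] T [-0.01 -0.05  0.01] grip 58.63411009311676 t 10.825
shift [ 0.002 -0.022  0.11 ] turn wz -5.996
```

Lateral force is near zero and the load is only the shackle's weight, so it's coming free. I'll continue lifting.

```bash
python3 -m jog '0 0 -0.1 0 0 0 1; 0 0 -0.1 0 0 0 1; 0 0 -0.1 0 0 0 1; 0 0 -0.1 0 0 0 1; 0 0 -0.1 0 0 0 1'
python3 -m jog '0 0 -0.15 0 0 0 1; 0 0 -0.15 0 0 0 1; 0 0 -0.15 0 0 0 1; 0 0 -0.1 0 0 0 1; 0 0 0 0 0 0 1'
python3 -m jog '0 0 0 0 0 0 1; 0 0 0 0 0 0 1; 0 0 0 0 0 0 1; 0 0 0 0 0 0 1; 0 0 0 0 0 0 1'
python3 -c "
from h import *
need(529.7,42.4,440,180.7)
s=snapshot('scene');cv2.imwrite('pics/d4.png',cv2.resize(s['img'][20:270,220:500,::-1],None,fx=2.2,fy=2.2,interpolation=2))
"
```

```text
time: 11.45
tool_pos: [529.6, 42.4, 385.5]
tcp_rot: [-180.0, 0.0, -179.1]
ft_force: [0.1, 0.1, -3.5]
finger_gap: 11.9
grip_force: 58.6
time: 12.08
tool_pos: [529.9, 42.4, 440.9]
tcp_rot: [-180.0, 0.1, -179.1]
ft_force: [-0.3, -0.4, -3.8]
finger_gap: 12.0
grip_force: 58.6
time: 12.7
tool_pos: [529.6, 42.4, 439.6]
tcp_rot: [-180.0, -0.0, -179.1]
ft_force: [0.6, -0.3, -1.9]
finger_gap: 11.9
grip_force: 58.6
pos [529.6  42.4 439.6] rot [-1.8000e+02 -1.0000e-02 -1.7907e+02] gap 11.9 F [ 0.6 -0.3 -1.9] T [ 0.01  0.05 -0.01] grip 58.584651947021484 t 12.7
shift [-0.001 -0.    -0.004] turn wz -5.996
```

View pics/d4.png

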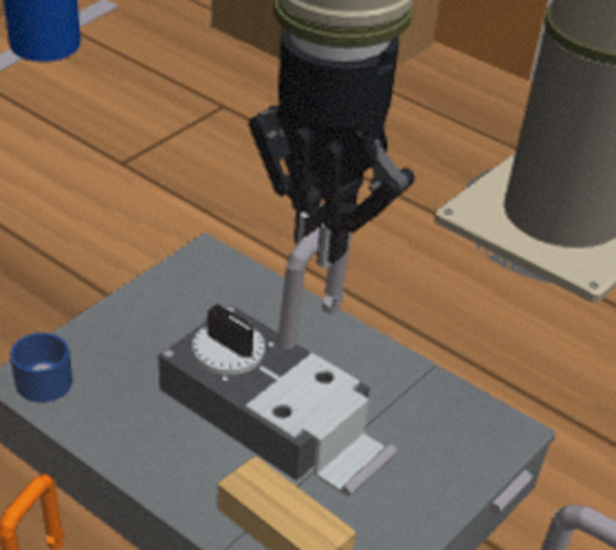

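```bash
python3 -c "
from h import *
s=snapshot('scene')
for x in(28,-28):
  for z in(189,265):
    u,v=proj(s,[529.6+x,42.4,z]);print(x,z,(u-220)*2.2,(v-20)*2.2)
"
```

```text
28 189 286.89635469726824 351.53616329683814
28 265 292.905200865283 275.08925870427447
-28 189 331.9603457033302 317.49684826349534
-28 265 340.7173266461173 241.3235589287559
```

The picture shows the shackle held upright: its near foot is at crop (287,347), and a vertical leg would put it at (287,351). The empty holes lie below at (282,411) and (324,377). The dial still points at the rib, and the hole saw and offcut are undisturbed.

```bash
python3 -c "
from bench import *
print(hand_in())"
```

```text
the job is handed in; nothing more can be done
None
```

The lock is open and the job is handed in: the dial sits in the index notch, and the shackle is held upright and still above the lock, its feet about 7 cm over the top, with the hole saw and offcut untouched.

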